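# Pick up three spacer collars on the loading rod

### The job

Take the loading rod from its cradle by the wooden handle, thread it through all three collars in the trough and gently push them up against the sprung end stop until they are packed snug against the rod's shoulder: lean on the stop lightly, never ram it or drive the buffer to its limit. Then lift the three off together as a stack, clear of the trough, and lay the loaded rod back in its cradle the same way round as it lay, all three collars still on it, and let go. Leave the knife, the screwdriver and the rivet tray alone.

Things in the scene. Friction and masses are not known exactly. Their poses are not given: they have to be found in the camera images.
- rod: Loading rod, 223 mm long, 0.17 kg, lying level in its cradle. Origin on its axis at the shoulder's face, +x to the nose. Ahead: steel shaft of 10 mm diameter to x=95 mm, then a taper to 4 mm diameter at x=107. Behind: shoulder disc (26 mm diameter, 4 mm thick), 14 mm neck to x=-46, wooden handle x=-46 to -116, 20 mm wide (y), 22 mm high (z).
- rod_nose (a point): Tip of the rod's nose, on its axis, 107 mm ahead of the shoulder.
- rod_grip (a point): Place to grip the wooden handle from above, on the axis, 68 mm behind the shoulder, free for 8 mm either way (the cradle's post holds the handle at x=-97 to -107 mm; fingers ahead of x=-60 would meet the trough's end when the stack is home). The rod is nose heavy, more so when loaded: grip it firmly, 50 N or more.
- rack: Grey plate (190 x 90 x 12 mm) fixed to the bench with a level steel V trough along its x, walls at 45 degrees, rims 2 mm below the axis line and 41 mm apart. Origin under the plate; trough and collars have their axis at y=0, z=55 mm. The rod is fed in along +x; on the entry side nothing is higher than 12 mm. No more than 22 N may act on it.
- rack_entry (a point): Entry end of the trough, on the axis line, at x=-34 mm of the rack.
- rack_stop (a point): Middle of the end stop's setting range, on the axis line, x=60 mm of the rack. The stop is a fork open at the top, 18 mm clear: the shaft passes through and lifts out; tops at z=66 mm. It is clamped with its face anywhere from 15 mm before to 15 mm past here, not measured: feel for it. Its spring buffer gives 8 N per mm and is solid at 2.7 mm; lean with 8 to 15 N, not over 22.
- collar1: Plain aluminium collar, one of three alike: 32 mm outside diameter, 13 mm bore, 22 mm long, about 40 g, loose. Origin at its middle, bore along its own x. It lies in the trough with its bore on the trough's axis line, the first from the entry, with some gap to its neighbours.
- collar2: Plain aluminium collar, one of three alike: 32 mm outside diameter, 13 mm bore, 22 mm long, about 40 g, loose. Origin at its middle, bore along its own x. It lies in the trough with its bore on the trough's axis line, the second from the entry, with some gap to its neighbours.
- collar3: Plain aluminium collar, one of three alike: 32 mm outside diameter, 13 mm bore, 22 mm long, about 40 g, loose. Origin at its middle, bore along its own x. It lies in the trough with its bore on the trough's axis line, the third from the entry, with some gap to its neighbours.
- cradle: Grey plate (225 x 75 x 12 mm) fixed to the bench with two notched posts that hold the rod; it is lowered in from above. Origin under the plate. Shaft post at x=85 to 95 mm, seat 9 mm wide; handle post at x=-97 to -107 mm, flat seat 22 mm wide at z=44 mm; both have cheeks that flare outwards at 36 degrees, tops at z=68 and 62 mm. Collars hang free between the posts.
- cradle_seat (a point): Where the shoulder's face belongs when the rod lies seated: axis along the cradle's +x (nose to +x), y=0, z=55 mm of the cradle. Within 5 mm along the rod is good.
- knife: Bystander: finished table knife, wooden handle, 200 mm long, lying on the bench. Origin under its middle. Leave alone.
- screwdriver: Bystander: screwdriver lying on the bench. Leave alone.
- rivets: Bystander: open wooden tray (120 x 90 x 35 mm) of brass rivets. Leave alone.
Not all that is in view belongs to the job. Leave any purple or turquoise look-alike of the cradle alone.

How it is judged (in metres and radians):
On the way, in this order (a step that is already met when the one before it is completed fails the run):
1. the rod is threaded through all three collars, which are packed between its shoulder and the end stop (no gaps over 3 mm in all) and press on one another with more than 5 N (x of collar1 in the frame of rod between 0.008 and 0.058 m and y of collar1 in the frame of rod between -0.005 and 0.005 m and z of collar1 in the frame of rod between -0.005 and 0.005 m and x of collar2 in the frame of rod between 0.008 and 0.058 m and y of collar2 in the frame of rod between -0.005 and 0.005 m and z of collar2 in the frame of rod between -0.005 and 0.005 m and x of collar3 in the frame of rod between 0.008 and 0.058 m and y of collar3 in the frame of rod between -0.005 and 0.005 m and z of collar3 in the frame of rod between -0.005 and 0.005 m and contact force between collar1 and collar2 above 5 N and contact force between collar2 and collar3 above 5 N), for 0.1 s.
2. the three collars are lifted together on the rod, 30 mm or more above where they lay (x of collar1 in the frame of rod between 0.008 and 0.07 m and y of collar1 in the frame of rod between -0.005 and 0.005 m and z of collar1 in the frame of rod between -0.005 and 0.005 m and x of collar2 in the frame of rod between 0.008 and 0.07 m and y of collar2 in the frame of rod between -0.005 and 0.005 m and z of collar2 in the frame of rod between -0.005 and 0.005 m and x of collar3 in the frame of rod between 0.008 and 0.07 m and y of collar3 in the frame of rod between -0.005 and 0.005 m and z of collar3 in the frame of rod between -0.005 and 0.005 m and height (world z) of each of collar1, collar2, collar3 above 0.085 m), for 0.2 s.
At the end, for the whole second after the job is handed in: The rod lies seated in both notches of the cradle, the same way round as at the start (shoulder within 12 mm along, 6 mm across and 5 mm in height of its place, within 0.06 rad of the cradle's line), with all three collars on its shaft within 81 mm of the shoulder, everything at rest and released (x of collar1 in the frame of rod between 0.008 and 0.07 m and y of collar1 in the frame of rod between -0.005 and 0.005 m and z of collar1 in the frame of rod between -0.005 and 0.005 m and x of collar2 in the frame of rod between 0.008 and 0.07 m and y of collar2 in the frame of rod between -0.005 and 0.005 m and z of collar2 in the frame of rod between -0.005 and 0.005 m and x of collar3 in the frame of rod between 0.008 and 0.07 m and y of collar3 in the frame of rod between -0.005 and 0.005 m and z of collar3 in the frame of rod between -0.005 and 0.005 m and x of rod in the frame of cradle between -0.012 and 0.012 m and y of rod in the frame of cradle between -0.006 and 0.006 m and z of rod in the frame of cradle between 0.05 and 0.06 m and angle between the x axis of rod and the x axis of cradle, either way round below 0.06 rad and x of rod_nose in the frame of cradle above 0.08 m and linear speed of rod below 0.02 m/s and linear speed of each of collar1, collar2, collar3 below 0.03 m/s); the robot touches nothing.
It fails at once if a collar is pressed against the trough or its stop with more than 22 N (contact force between any of collar1, collar2, collar3 and rack above 22 N).
It fails at once if the rod itself or the fingers press on the rack with more than 22 N (contact force between any of rod, the fingers and rack above 22 N).
It fails at once if the knife, the screwdriver or the rivet tray is moved by more than 15 mm (distance of any of knife, screwdriver, rivets from where it was at the start of the episode above 0.015 m).
It also fails if it takes over 61 s, if anything falls off the work surface, if the arm or the gripper's body presses on something with over 40 N, if the wrist force passes 120 N, or if a joint passes its speed limit or range.

### The arm

A 6-joint arm with a two-finger parallel gripper is mounted at the origin on the work surface. World frame = base frame: x ahead of the robot, y to its left, z up, the work surface at z = 0. Lengths are in mm, angles in rad, forces in N, time in s.
With the tool pointing down it reaches from about 300 to 775 mm from the base axis. Payload 14.6 kg.
Tool frame: the origin (TCP) lies between the finger pads; the fingertips stand manip.tip_reach ahead of it and the grasp point (between the pads) lies 5 mm behind it (manip.tip_reach is the distance from the TCP to the fingertips, in mm); z points along the fingers, y is the line along which they close (so a half turn about z gives the same grasp; the last joint's range is limited). The gripper opens to 94 mm and grips with 3 to 60 N. Pads are 16 mm wide; open, the fingers measure 119 mm over their backs; the gripper's body (75 mm by 177 mm) begins 78 mm behind the grasp point.
Start: joints at [-1.371, 0.3, 1.521, -0, 1.321, -0.067], TCP at [144.999, -530.533, 219.446] pointing down, gripper open.
Joint ranges: [-3.03, 3.03], [-0.79, 2.21], [0.23, 2.52], [-1.04, 4.18], [0, 3.07], [-2.55, 2.55]. Speed limits (rad/s): [2.22, 2.22, 2.57, 3.14, 3.14, 3.14].

### API

Orientations are given as [roll, pitch, yaw] about the fixed x, y, z axes, in that order (R = Rz(yaw) Ry(pitch) Rx(roll)).
In Python, from cell import manip gives the robot as it stands. The module is installed in compiled form; this text tells all that it offers.
- The arm moves only by the shell command python3 -m creep 'ROWS' [FORCE]. ROWS is JSON, a list of rows, each a list of 3 entries, a list of its own where there are three numbers: the opening, from -1 (shut) to 1 (fully open), then the shift along the tool's x, y, z in cm, then the turn about the tool's z in units of 5 degrees (1.0 is 5 degrees). In form: [[grip, [tx, ty, tz], roll], ...]. A call has 1 to 12 rows; each row is the pose to reach, as a shift and turn from the pose commanded when the call began, along the tool's axes at that moment; what a row does not reach only later rows make up. A row lasts 1/10 s, in which the tool goes at most 50 mm and 8.59 degrees, less where a joint would pass 70% of its speed; a pose out of reach is approached as far as the arm can. A call with a gripper value outside its range is refused whole. The fingers move at their own pace and stop on an object; FORCE is the grip in N (left out, the last holds). Time passes only in rows, so rows that repeat a pose let the fingers close. It gives the time, the measured TCP pose, the force, the opening and the grip force at its end, in the units of the state.
- manip.read_state(): the state, without advancing time (a new reading comes with each control period).
- manip.camera(name): name is "side" or "top"; returns the picture (420x560x3 uint8, red, green, blue); there is no depth.
- manip.camera_params(name): a dict with "fovy" (degrees; the focal length in pixels is half the picture's height over the tangent of half this angle, whatever the lens; pixels are square), "cx", "cy" (the principal point, pixels), "k1" (the pictures are not rectified: a ray, as slopes to the right and down, at radius r is drawn at 1 + k1 r^2 times it, then the intrinsics apply), "origin" and "attitude" of the camera in the world. Camera axes: x right, y down, z forward; pixel columns grow to the right and rows downward; lengths in mm; the calibration is good to about 2 mm. A picture is of the moment at which its call begins. camera_params takes no time and is no camera call.
- manip.sign_off(): hands the job in; it is judged then, once.
The state is a dict: "clock": time; "joints": joint angles; "qd": joint speeds; "effort": joint torques, N m; "eef_pos": TCP position; "eef_rot": TCP orientation; "wrist_force": force on the tool from outside, world axes, zero at the start; "moment": the same for the moment, N m; "finger_gap": finger opening in mm; "finger_force": force on a finger pad.
Only numpy, scipy, OpenCV 4.12 (cv2) and the standard library are available. Lean on these libraries where they do the work, as an engineer would, in place of code of your own. Each camera call takes 0.05 s, during which the arm holds its last target. There are 200 camera calls.

## Working session

There is one attempt and no reset: what is moved stays moved. The work goes in short steps, Python scripts to look and compute and a shell command to move; the robot and the scene stay as the last step left them, time stands still between calls to the robot, and variables do not carry over. Pictures are saved under pics/ and viewed, at most 10 in all, crops included, and the job is handed in when it is done.

```bash
mkdir -p pics; python3 - <<'E'
from cell import manip
import cv2
for n in("top","side"):
    cv2.imwrite(f"pics/{n}0.png",manip.camera(n)[:,:,::-1]); print(n,manip.camera_params(n))
print(manip.read_state(),manip.tip_reach)
E
```

```text
top {'fovy': 42.638780505864545, 'cx': 282.5443837473186, 'cy': 209.88751805614118, 'k1': 0.026480057936563103, 'origin': array([ 320.64702262,   14.56579434, 1532.43437402]), 'attitude': array([-3.03237875e+00,  7.75608568e-04, -1.57057671e+00])}
side {'fovy': 55.482162689177336, 'cx': 285.43722500064, 'cy': 206.21544176563302, 'k1': -0.011436998352787522, 'origin': array([-176.56580245,  668.78173168,  785.35192652]), 'attitude': array([-2.21986611,  0.00666525, -2.37512345])}
{'clock': 0.1, 'joints': array([-1.37061504e+00,  3.00431321e-01,  1.52150056e+00, -1.55916455e-06,
        1.32069337e+00, -6.65903937e-02]), 'qd': array([ 0.00080202, -0.00148748, -0.00056851,  0.00081272,  0.00035022,
       -0.00083554]), 'effort': array([ 1.21961995e-03, -5.32646048e+01, -3.53284800e+01,  7.09606125e-02,
        2.35157524e-02, -6.25227017e-05]), 'eef_pos': array([ 144.94982754, -530.33562304,  218.94220374]), 'eef_rot': array([-3.14056225e+00, -6.72029743e-05,  2.66772029e-01]), 'wrist_force': array([0.12854278, 0.01023175, 0.57346768]), 'moment': array([-0.03290339,  0.00014162, -0.01266811]), 'finger_force': 0.0, 'finger_gap': 94.04428872533333} 14.0
```

View pics/top0.png

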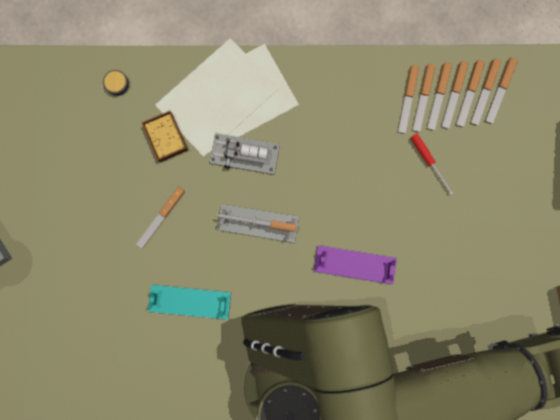

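View pics/side0.png

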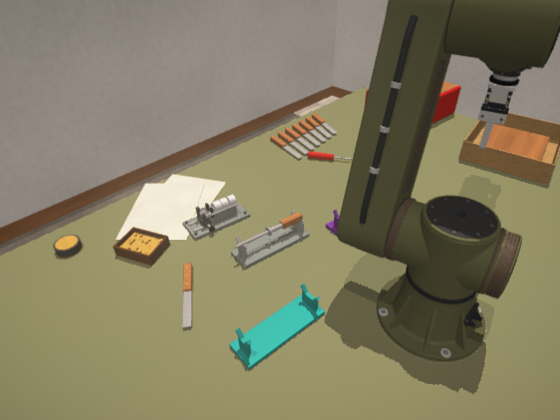

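Top view: the cradle with the rod is at about (220–297, 207–240), nose to the left. The rack is at (211–278, 135–172), with white collars around (243–268, 152) and the stop fork near x=232. Next, enlarged crops.

```bash
python3 - <<'E'
import cv2,numpy as np
a=cv2.imread("pics/top0.png")[125:250,200:310]; b=cv2.imread("pics/side0.png")[185:270,175:320]
cv2.imwrite("pics/ca.png",cv2.resize(a,None,fx=4.8,fy=4.8,interpolation=2)); cv2.imwrite("pics/cb.png",cv2.resize(b,None,fx=5.5,fy=5.5,interpolation=2))
E
```

```text
(no output)
```

View pics/ca.png

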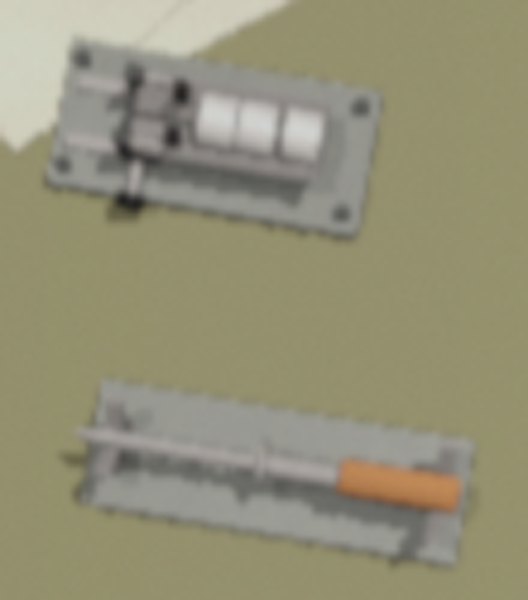

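View pics/cb.png

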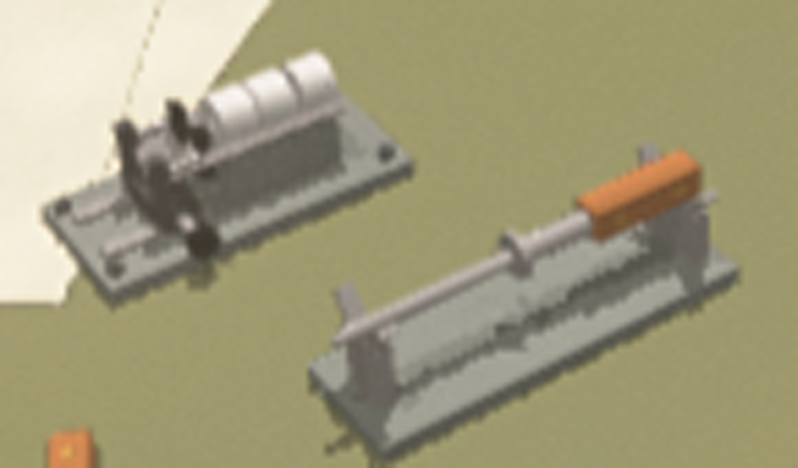

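The crops resolve the rack and cradle plate corners, the orange handle and the white collars. Now measuring with masks and the corners.

```bash
cat > h.py <<'E'
import cv2,numpy as np
from scipy.spatial.transform import Rotation as R
from cell import manip
def cam(n):
    p=manip.camera_params(n); f=210/np.tan(np.radians(p['fovy'])/2)
    return p,f,R.from_euler('xyz',p['attitude']).as_matrix()
def ray(n,uv):
    p,f,M=cam(n); K=np.array([[f,0,p['cx']],[0,f,p['cy']],[0,0,1.]])
    s=cv2.undistortPoints(np.float64(uv).reshape(-1,1,2),K,np.array([p['k1'],0,0,0])).reshape(-1,2)
    return p['origin'],np.c_[s,np.ones(len(s))]@M.T
def onz(n,uv,z):
    o,d=ray(n,uv); return o+d*((z-o[2])/d[:,2])[:,None]
def proj(n,P):
    p,f,M=cam(n); c=(np.atleast_2d(P)-p['origin'])@M; s=c[:,:2]/c[:,2:]; s=s*(1+p['k1']*(s**2).sum(1))[:,None]
    return s*f+[p['cx'],p['cy']]
def comps(mask,off,amin=20):
    out=[]
    for c in cv2.findContours(mask.astype(np.uint8),0,1)[0]:
        if cv2.contourArea(c)>amin: out.append((cv2.contourArea(c),c[:,0]+np.array(off)))
    return sorted(out,key=lambda t:-t[0])
def fit(mask,off):
    "largest blob: centroid, long axis ends (moments)"
    n,l,s,c=cv2.connectedComponentsWithStats(mask.astype(np.uint8)); k=1+np.argmax(s[1:,4])
    yx=np.argwhere(l==k)[:,::-1].astype(float); m=yx.mean(0); w,v=np.linalg.eigh(np.cov((yx-m).T))
    h=np.sqrt(3*w[1])*v[:,1]; h*=np.sign(-h[0]); return m+off,m+off+h,m+off-h,s[k]
E
python3 - <<'E'
from h import *
np.set_printoptions(precision=1,suppress=True)
def yaw(a,b): d=b-a; return np.degrees(np.arctan2(d[1],d[0]))
a=cv2.imread("pics/top0.png").astype(int)
# handle
r=a[200:250,200:310]; m=(r[...,2]>150)&(r[...,2]-r[...,0]>80)
c,p,q,s=fit(m,(200,200)); P=onz("top",[c,p,q],63); print("handle",c,s,P,yaw(P[2],P[1]))
r=a[140:168,238:275]; m=r.min(2)>175
c,p,q,s=fit(m,(238,140)); P=onz("top",[c,p,q],60); print("collars",c,s,P,yaw(P[2],P[1]))
f=lambda L,s,o:(np.array(L)+.5)/s-.5+o
for nm,t in(("rack",[(75,38),(380,90),(357,237),(45,185)]),("cradle",[(102,382),(472,437),(455,563),(80,502)])):
    P=onz("top",f(t,4.8,(200,125)),12); print(nm,P.mean(0),yaw(P[1],P[0]),yaw(P[2],P[3]),[np.linalg.norm(P[i]-P[i-1]) for i in range(4)])
# side plate corners
for nm,t in(("rack",[(42,210),(113,300),(412,165),(345,93)]),("cradle",[(310,370),(385,455),(738,268),(660,205)])):
    P=onz("side",f(t,5.5,(175,185)),12); print(nm,P.mean(0),yaw(P[2],P[1]),yaw(P[3],P[0]),[np.linalg.norm(P[i]-P[i-1]) for i in range(4)])
s=cv2.imread("pics/side0.png").astype(int); r=s[200:240,270:320]; m=(r[...,2]>130)&(r[...,2]-r[...,0]>70)
c,p,q,_=fit(m,(270,200)); P=onz("side",[c,p,q],60); print("handle side",P[0],yaw(P[2],P[1]))
# rod tip and shoulder in top/side clicks
print("tip",onz("top",f([(78,432)],4.8,(200,125)),55),onz("side",f([(335,337)],5.5,(175,185)),55))
print("sh",onz("top",f([(263,459)],4.8,(200,125)),55),onz("side",f([(515,255)],5.5,(175,185)),55))
print("collar1 near end top",onz("top",f([(324,136)],4.8,(200,125)),58))
E
```

```text
handle [282.8 225.6] [ 71  22  24   9 139] [[438.5  15.1  63. ]
 [443.5  47.1  63. ]
 [433.4 -16.9  63. ]] 81.03643474791788
collars [244.9 148.7] [ 4  5  7  8 49] [[653.6 120.6  60. ]
 [663.1 124.4  60. ]
 [644.  116.7  60. ]] 21.949046091992695
rack [651.3 126.   12. ] 80.17288166658517 80.4379629839849 [np.float64(91.26758389913343), np.float64(186.11204685173618), np.float64(90.40333235405703), np.float64(189.11141417726586)]
cradle [450.8  87.3  12. ] 81.5082323479328 80.76523727566997 [np.float64(72.28404728194275), np.float64(221.65760673185943), np.float64(75.18003779551232), np.float64(223.96359216282224)]
rack [642.7 130.   12. ] 81.06048215996707 78.19395703020427 [np.float64(190.9731311729653), np.float64(91.6461051057661), np.float64(187.63471653852352), np.float64(82.27243562013201)]
cradle [444.1  90.9  12. ] 81.45592624228624 79.81757448958854 [np.float64(222.0375946773744), np.float64(73.46231935793072), np.float64(224.05518398958955), np.float64(67.07820785210572)]
handle side [441.1  12.8  60. ] 78.43139961471582
tip [[469.5 199.7  55. ]] [[469.9 197.3  55. ]]
sh [[454.   93.3  55. ]] [[450.1  94.4  55. ]]
collar1 near end top [[642.   58.8  58. ]]
```

```bash
python3 -m creep '[[0.2,[43.3,-46.0,3],-13.1],[0.2,[43.3,-46.0,3],-13.1],[0.2,[43.3,-46.0,3],-13.1],[0.2,[43.3,-46.0,3],-13.1],[0.2,[43.3,-46.0,3],-13.1],[0.2,[43.3,-46.0,3],-13.1],[0.2,[43.3,-46.0,3],-13.1],[0.2,[43.3,-46.0,3],-13.1],[0.2,[43.3,-46.0,3],-13.1],[0.2,[43.3,-46.0,3],-13.1],[0.2,[43.3,-46.0,3],-13.1],[0.2,[43.3,-46.0,3],-13.1]]' 
python3 - <<'E'
from h import *
np.set_printoptions(precision=2,suppress=True)
a=cv2.imread("pics/top0.png").astype(int)
r=a[140:162,239:272]
for t in(125,140,155):
    g=r.min(2); m=(g>t).astype(np.uint8)
    n,l,s,c=cv2.connectedComponentsWithStats(m); print(t,[(x.tolist(),y.round(1).tolist()) for x,y in zip(s[1:],c[1:]) if x[4]>10])
    mm=np.isin(l,[k for k in range(1,n) if s[k,4]>25]).astype(np.uint8)
    rc=cv2.minAreaRect(np.argwhere(mm)[:,::-1].astype(np.float32)); print(rc)
    b=cv2.boxPoints(rc)+[239,140]; P=onz("top",b,57); print(P[:,:2].tolist(),P.mean(0))
E
```

```text
clock: 1.3
eef_pos: [426.7, 0.9, 190.9]
eef_rot: [3.141, 0.0, 1.41]
wrist_force: [0.3, -0.5, -0.3]
finger_gap: 56.2
finger_force: 0.0
125 [([0, 0, 33, 22, 563], [17.0, 9.3])]
((16.0, 10.5), (21.0, 32.0), 90.0)
[[679.0397454969761, 137.57055077652976], [679.0746121507101, 48.079089674910534], [619.4217240108558, 47.93387573598848], [619.3938749755206, 137.05922929960826]] [649.23  92.66  57.  ]
140 [([13, 2, 20, 7, 54], [24.0, 3.8]), ([2, 4, 27, 14, 266], [14.6, 10.3])]
((17.0, 9.5), (15.0, 30.0), 90.0)
[[673.3419465458937, 131.93230330093593], [673.3729456632757, 48.06532175030313], [630.7474445855587, 47.96164559444314], [630.7209093993283, 131.58359349600863]] [652.05  89.89  57.  ]
155 [([2, 4, 17, 12, 148], [10.1, 9.6]), ([20, 7, 8, 11, 68], [23.5, 12.0])]
((14.612001419067383, 10.384000778198242), (25.670063018798828, 9.302042961120605), 10.30484676361084)
[[643.0151255292309, 134.04986218557679], [669.0360204759687, 129.6172462206256], [655.9957851112076, 58.99256672884404], [630.0190029830546, 63.548118872486285]] [649.52  96.55  57.  ]
```

```bash
python3 -m creep '[[0.2,[2.8,1.04,0],0],[0.2,[2.8,1.04,5],0],[0.2,[2.8,1.04,10],0],[0.2,[2.8,1.04,10],0]]' ; python3 - <<'E'
from h import *
for n in("top","side"): cv2.imwrite(f"pics/{n}1.png",manip.camera(n)[:,:,::-1])
t=cv2.imread("pics/top1.png")[185:255,195:310]; s=cv2.imread("pics/side1.png")[180:270,225:325]
cv2.imwrite("pics/c1.png",np.hstack([cv2.resize(t,(400,360)),cv2.resize(s,(400,360))]))
E
```

```text
clock: 1.7
eef_pos: [437.7, 25.0, 86.2]
eef_rot: [-3.132, 0.001, 1.41]
wrist_force: [-0.1, 0.1, 1.0]
finger_gap: 56.0
finger_force: 0.0
```

View pics/c1.png

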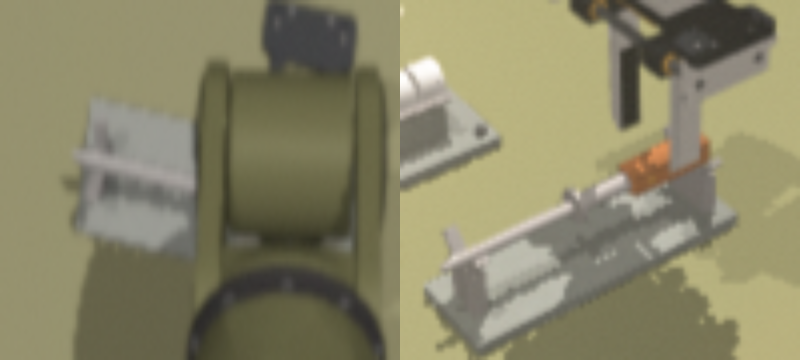

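The side view shows the open fingers straddling the orange handle at the right height line. Descending and gripping.

```bash
python3 -m creep '[[0.2,[0,0,2],0],[0.2,[0,0,3.9],0],[0.2,[0,0,3.9],0],[0.2,[0,0,3.9],0],[0.2,[0,0,3.9],0]]'; python3 -m creep '[[-0.4,[0,0,0],0],[-0.8,[0,0,0],0],[-1,[0,0,0],0],[-1,[0,0,0],0],[-1,[0,0,0],0],[-1,[0,0,0],0]]' 58
```

```text
clock: 2.3
eef_pos: [442.0, 24.6, 53.9]
eef_rot: [3.139, -0.0, 1.41]
wrist_force: [-0.0, -1.0, 0.7]
finger_gap: 56.4
finger_force: 0.0
clock: 2.9
eef_pos: [440.9, 24.7, 52.0]
eef_rot: [-3.141, 0.0, 1.41]
wrist_force: [-1.3, 0.0, 0.9]
finger_gap: 19.5
finger_force: 58.0
```

```bash
python3 -m creep '[[-1,[0,0,-1],0],[-1,[0,0,-3],0],[-1,[0,0,-5],0],[-1,[0,0,-6],0],[-1,[0,0,-6],0],[-1,[0,0,-6],0]]'; python3 - <<'E'
from h import *
for n in("top","side"): cv2.imwrite(f"pics/{n}2.png",manip.camera(n)[:,:,::-1])
t=cv2.imread("pics/top2.png")[120:245,195:310]; s=cv2.imread("pics/side2.png")[165:270,170:325]
cv2.imwrite("pics/c2.png",np.hstack([cv2.resize(t,(345,375),interpolation=2),cv2.resize(s,(450,375),interpolation=2)]))
E
```

```text
clock: 3.5
eef_pos: [440.7, 24.7, 111.6]
eef_rot: [-3.141, 0.0, 1.41]
wrist_force: [-0.1, -0.1, -1.5]
finger_gap: 19.6
finger_force: 58.0
```

View pics/c2.png

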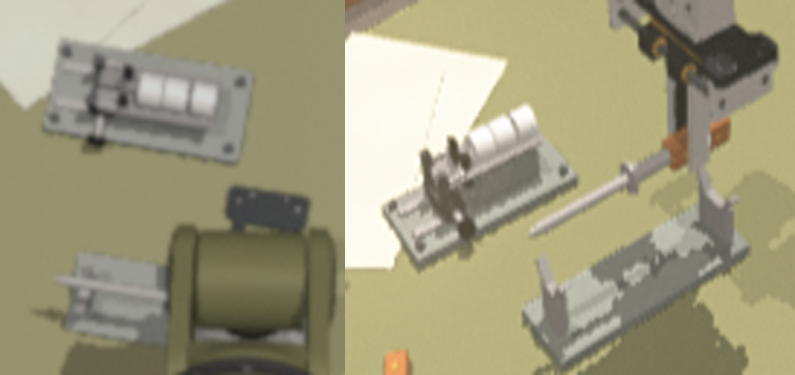

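```bash
python3 -m creep '[[-1,[-2,2.7,0],0.1],[-1,[-4.5,6,0],0.12],[-1,[-7.2,9.6,0],0.12],[-1,[-9.9,13.2,0],0.12],[-1,[-12.5,16.6,0],0.12],[-1,[-14.13,18.95,0],0.12],[-1,[-14.13,18.95,1.5],0.12],[-1,[-14.13,18.95,4],0.12],[-1,[-14.13,18.95,5.5],0.12],[-1,[-14.13,18.95,5.96],0.12],[-1,[-14.13,18.95,5.96],0.12],[-1,[-14.13,18.95,5.96],0.12]]'; python3 -m creep '[[-1,[0,0,0],0],[-1,[0,0,0],0]]'; python3 - <<'E'
from h import *
print("tip lifted", onz("top",[(214-.33,213.3-.33)],114.6), onz("side",[(233.8,229.8)],114.6))
for n in("top","side"): cv2.imwrite(f"pics/{n}3.png",manip.camera(n)[:,:,::-1])
t=cv2.imread("pics/top3.png")[130:190,205:315]; s=cv2.imread("pics/side3.png")[170:250,175:285]
cv2.imwrite("pics/c3.png",np.hstack([cv2.resize(t,None,fx=3.6,fy=3.6,interpolation=2)[:216],np.zeros((216,4,3),np.uint8)]))
A=np.zeros((590,770,3),np.uint8); x=cv2.resize(t,None,fx=5,fy=5,interpolation=2); y=cv2.resize(s,None,fx=3.6,fy=3.6,interpolation=2)
A[:300,:550]=x; A[302:590,:396]=y; cv2.imwrite("pics/c3.png",A[:, :560])
E
```

```text
clock: 4.8
eef_pos: [605.8, -145.0, 53.3]
eef_rot: [3.14, 0.0, 1.4]
wrist_force: [0.1, -0.9, -1.8]
finger_gap: 20.2
finger_force: 58.0
clock: 5.0
eef_pos: [605.7, -145.1, 53.2]
eef_rot: [3.14, 0.0, 1.4]
wrist_force: [-0.1, -0.3, -2.7]
finger_gap: 19.6
finger_force: 58.0
tip lifted [[467.876123   198.09191056 114.6       ]] [[466.81937682 199.27589788 114.6       ]]
```

View pics/c3.png

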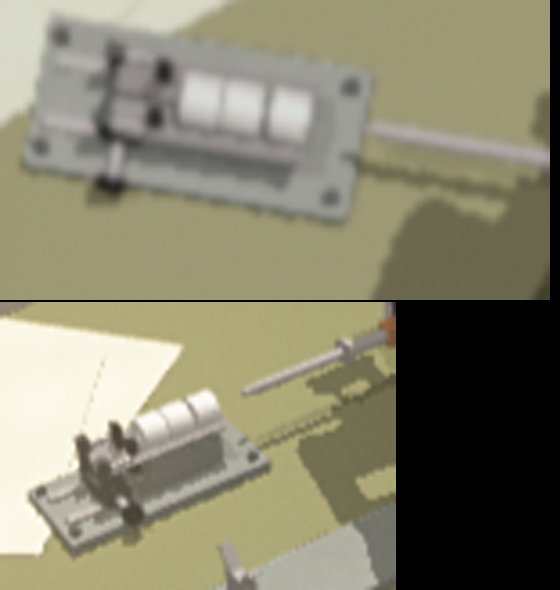

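The top crop shows the rod shaft line from (375,129) to (548,157), which extends to within about 1 px of the collar centres. The side crop shows the nose just before collar 1. Next I'll refine this with profile measurements across both views.

```bash
cat > prof.py <<'E'
from h import *
import sys
from scipy.ndimage import map_coordinates
def prof(n,img,P0,yaw,s,r):
    "edges (mm, across axis) seen at along-coordinates s, from brightness profile; axis through P0"
    g=img.astype(float).min(2); u=np.array([np.cos(yaw),np.sin(yaw),0]); o=cam(n)[0]['origin']
    for a in s:
        C=P0+a*u; d=(C-o)/np.linalg.norm(C-o); w=np.cross(u,d); w/=np.linalg.norm(w)
        if (w[2] if n=="side" else w[0])<0: w=-w
        t=np.arange(-1.8*r,1.8*r,.5); uv=proj(n,C+t[:,None]*w); v=map_coordinates(g,[uv[:,1],uv[:,0]],order=1)
        D=np.gradient(cv2.GaussianBlur(v[None],(0,0),2)[0]); c=len(t)//2
        lo=t[:c][D[:c].argmax()]; hi=t[c:][D[c:].argmin()]
        print(n,a,"w",w.round(2),"lo %.1f hi %.1f mid %.1f wid %.1f"%(lo,hi,(lo+hi)/2,hi-lo))
E
python3 - <<'E'
from prof import *
yaw=1.40; st=manip.read_state(); print(st['eef_pos'],st['eef_rot'])
P0=np.array([605.75,-145.05,56.2])+70*np.array([np.cos(yaw),np.sin(yaw),0])
for n in("top","side"):
    im=cv2.imread(f"pics/{n}3.png")
    prof(n,im,P0,yaw,[20,35,50,65,80],5)
    prof(n,im,P0,yaw,range(135,215,8),16)
E
```

```text
[ 605.53513964 -145.1385982    52.86100816] [3.14091681e+00 9.78615673e-05 1.39955822e+00]
top 20 w [ 0.96 -0.17  0.2 ] lo -3.0 hi 5.5 mid 1.2 wid 8.5
top 35 w [ 0.96 -0.17  0.2 ] lo -2.5 hi 5.5 mid 1.5 wid 8.0
top 50 w [ 0.96 -0.17  0.2 ] lo -2.5 hi 5.5 mid 1.5 wid 8.0
top 65 w [ 0.96 -0.17  0.2 ] lo -2.5 hi 5.5 mid 1.5 wid 8.0
top 80 w [ 0.96 -0.17  0.2 ] lo -2.0 hi 6.0 mid 2.0 wid 8.0
top 135 w [ 0.96 -0.17  0.2 ] lo -5.3 hi 0.7 mid -2.3 wid 6.0
top 143 w [ 0.96 -0.17  0.2 ] lo -12.3 hi 13.2 mid 0.4 wid 25.5
top 151 w [ 0.96 -0.17  0.2 ] lo -12.8 hi 13.7 mid 0.4 wid 26.5
top 159 w [ 0.96 -0.17  0.2 ] lo -25.8 hi 13.7 mid -6.1 wid 39.5
top 167 w [ 0.96 -0.17  0.2 ] lo -25.8 hi 13.2 mid -6.3 wid 39.0
top 175 w [ 0.96 -0.17  0.2 ] lo -12.3 hi 14.2 mid 0.9 wid 26.5
top 183 w [ 0.96 -0.17  0.2 ] lo -12.3 hi 14.2 mid 0.9 wid 26.5
top 191 w [ 0.96 -0.17  0.2 ] lo -12.3 hi 13.7 mid 0.7 wid 26.0
top 199 w [ 0.96 -0.17  0.2 ] lo -12.8 hi 14.2 mid 0.7 wid 27.0
top 207 w [ 0.96 -0.17  0.2 ] lo -11.8 hi 13.7 mid 0.9 wid 25.5
side 20 w [ 0.62 -0.11  0.78] lo -2.0 hi 4.5 mid 1.2 wid 6.5
side 35 
[... 192 characters left out ...]
-0.11  0.78] lo -2.0 hi 3.5 mid 0.8 wid 5.5
side 135 w [ 0.62 -0.11  0.78] lo -6.8 hi 10.7 mid 1.9 wid 17.5
side 143 w [ 0.62 -0.11  0.78] lo -23.3 hi 13.2 mid -5.1 wid 36.5
side 151 w [ 0.62 -0.11  0.78] lo -23.3 hi 12.7 mid -5.3 wid 36.0
side 159 w [ 0.62 -0.11  0.78] lo -23.3 hi 11.7 mid -5.8 wid 35.0
side 167 w [ 0.62 -0.11  0.78] lo -21.8 hi 12.7 mid -4.6 wid 34.5
side 175 w [ 0.62 -0.11  0.78] lo -22.8 hi 14.2 mid -4.3 wid 37.0
side 183 w [ 0.62 -0.11  0.78] lo -22.3 hi 13.2 mid -4.6 wid 35.5
side 191 w [ 0.62 -0.11  0.78] lo -22.3 hi 14.2 mid -4.1 wid 36.5
side 199 w [ 0.62 -0.11  0.78] lo -22.3 hi 13.7 mid -4.3 wid 36.0
side 207 w [ 0.62 -0.11  0.78] lo -22.3 hi 26.7 mid 2.2 wid 49.0
```

```bash
python3 -m creep '[[-1,[0.5,-0.04,0.1],0],[-1,[1.3,-0.04,0.1],0],[-1,[2,-0.04,0.1],0],[-1,[2.6,-0.04,0.1],0],[-1,[3.1,-0.04,0.1],0],[-1,[3.6,-0.04,0.1],0],[-1,[4.1,-0.04,0.1],0],[-1,[4.6,-0.04,0.1],0],[-1,[5,-0.04,0.1],0],[-1,[5,-0.04,0.1],0]]'; python3 - <<'E'
from prof import *
for n in("top","side"): cv2.imwrite(f"pics/{n}4.png",manip.camera(n)[:,:,::-1])
t=cv2.imread("pics/top4.png")[130:190,205:315]; s=cv2.imread("pics/side4.png")[170:250,175:285]
A=np.zeros((590,560,3),np.uint8); A[:300,:550]=cv2.resize(t,None,fx=5,fy=5,interpolation=2); A[302:590,:396]=cv2.resize(s,None,fx=3.6,fy=3.6,interpolation=2); cv2.imwrite("pics/c4.png",A)
E
```

```text
clock: 6.1
eef_pos: [613.6, -95.3, 51.3]
eef_rot: [-3.142, -0.0, 1.4]
wrist_force: [-0.0, -0.5, -2.2]
finger_gap: 19.4
finger_force: 58.0
```

View pics/c4.png

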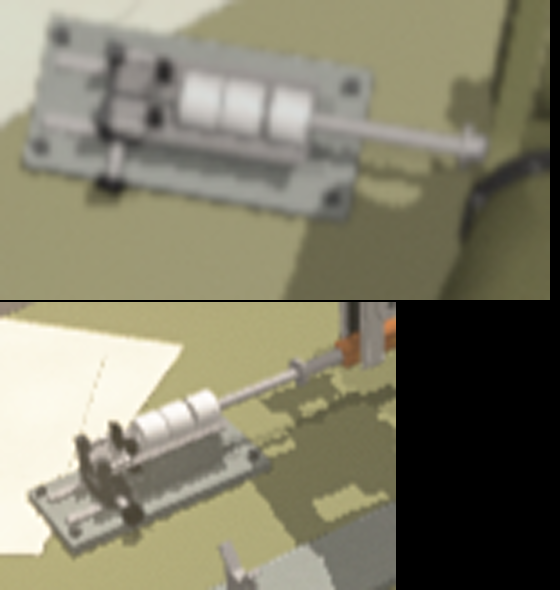

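The nose is inside collar 1: the shaft meets the collar edge at (315,120) in the top crop, and the spacing is undisturbed. Continuing.

```bash
python3 -m creep '[[-1,[0.5,0.04,-0.03],0],[-1,[1,0.04,-0.03],0],[-1,[1.5,0.04,-0.03],0],[-1,[2,0.04,-0.03],0],[-1,[2.5,0.04,-0.03],0],[-1,[2.5,0.04,-0.03],0]]'
```

```text
clock: 6.8
eef_pos: [618.2, -70.5, 51.7]
eef_rot: [-3.142, -0.0, 1.4]
wrist_force: [0.1, -0.4, -1.4]
finger_gap: 19.7
finger_force: 58.0
```

```bash
python3 -m creep '[[-1,[0.5,0,0],0],[-1,[1,0,0],0],[-1,[1.5,0,0],0],[-1,[2,0,0],0],[-1,[2.5,0,0],0],[-1,[3,0,0],0],[-1,[3,0,0],0]]'
```

```text
clock: 7.5
eef_pos: [623.4, -41.0, 51.7]
eef_rot: [3.142, -0.0, 1.4]
wrist_force: [-0.5, -0.0, -2.0]
finger_gap: 19.7
finger_force: 58.0
```

```bash
python3 -m creep '[[-1,[0.5,0,0],0],[-1,[1,0,0],0],[-1,[1.5,0,0],0],[-1,[2,0,0],0],[-1,[2.5,0,0],0],[-1,[2.5,0,0],0]]'
```

```text
clock: 8.1
eef_pos: [627.6, -16.3, 51.7]
eef_rot: [-3.142, -0.0, 1.4]
wrist_force: [-0.2, 0.3, -3.0]
finger_gap: 19.3
finger_force: 58.0
```

```bash
python3 -m creep '[[-1,[0.3,0,0],0],[-1,[0.6,0,0],0],[-1,[0.9,0,0],0],[-1,[0.9,0,0],0]]'; python3 - <<'E'
from prof import *
for n in("top","side"): cv2.imwrite(f"pics/{n}5.png",manip.camera(n)[:,:,::-1])
t=cv2.imread("pics/top5.png")[130:190,205:315]; s=cv2.imread("pics/side5.png")[170:250,175:285]
A=np.zeros((590,560,3),np.uint8); A[:300,:550]=cv2.resize(t,None,fx=5,fy=5,interpolation=2); A[302:590,:396]=cv2.resize(s,None,fx=3.6,fy=3.6,interpolation=2); cv2.imwrite("pics/c5.png",A)
E
```

```text
clock: 8.5
eef_pos: [629.1, -7.8, 51.7]
eef_rot: [3.142, -0.0, 1.4]
wrist_force: [0.0, -0.2, -0.9]
finger_gap: 19.9
finger_force: 58.0
```

View pics/c5.png

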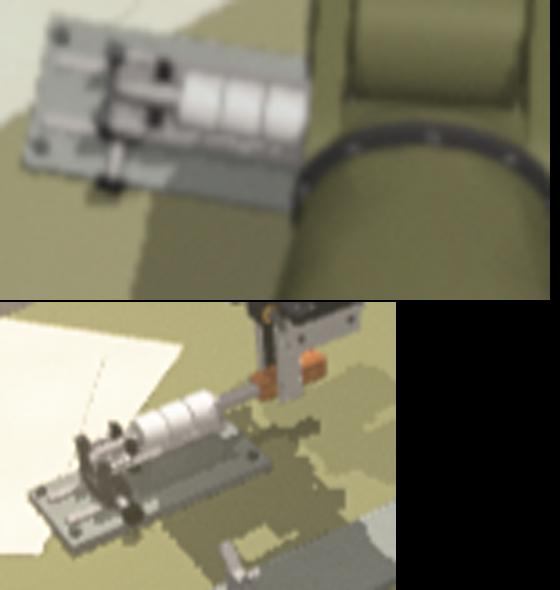

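The shaft passes all three collars and reaches the fork. The shoulder is at collar 1. Feeling for the stop in small steps.

```bash
python3 -m creep '[[-1,[0.2,0,0],0],[-1,[0.4,0,0],0],[-1,[0.5,0,0],0],[-1,[0.6,0,0],0],[-1,[0.6,0,0],0]]'
```

```text
clock: 9.1
eef_pos: [630.1, -2.1, 51.7]
eef_rot: [-3.142, -0.0, 1.4]
wrist_force: [-0.5, -0.5, -1.4]
finger_gap: 19.5
finger_force: 58.0
```

```bash
python3 -m creep '[[-1,[0.1,0,0],0],[-1,[0.2,0,0],0],[-1,[0.2,0,0],0]]'
```

```text
clock: 9.4
eef_pos: [630.5, -0.2, 51.7]
eef_rot: [3.142, -0.0, 1.4]
wrist_force: [-0.2, -0.5, -1.9]
finger_gap: 19.8
finger_force: 58.0
```

```bash
python3 -m creep '[[-1,[0.1,0,0],0],[-1,[0.15,0,0],0],[-1,[0.15,0,0],0]]'
```

```text
clock: 9.7
eef_pos: [630.7, 1.3, 51.7]
eef_rot: [3.142, -0.0, 1.4]
wrist_force: [0.5, 0.0, -2.0]
finger_gap: 19.5
finger_force: 58.0
```

```bash
cat > ok.sh <<'E'
# passes while the push force is small
tee -a log.txt | tee last.txt | grep -E "eef_pos|wrist"; awk -F'[][,]' '/wrist/{exit !($3>-2.5)}' last.txt
E
python3 -m creep '[[-1,[0.1,0,0],0],[-1,[0.1,0,0],0]]' | bash ok.sh && python3 -m creep '[[-1,[0.1,0,0],0],[-1,[0.1,0,0],0]]' | bash ok.sh && python3 -m creep '[[-1,[0.1,0,0],0],[-1,[0.1,0,0],0]]' | bash ok.sh && python3 -m creep '[[-1,[0.1,0,0],0],[-1,[0.1,0,0],0]]' | bash ok.sh && python3 -m creep '[[-1,[0.1,0,0],0],[-1,[0.1,0,0],0]]' | bash ok.sh && python3 -m creep '[[-1,[0.1,0,0],0],[-1,[0.1,0,0],0]]' | bash ok.sh
```

```text
eef_pos: [630.9, 2.3, 51.7]
wrist_force: [-0.2, -0.8, -1.4]
eef_pos: [631.1, 3.3, 51.7]
wrist_force: [0.2, -0.3, -1.3]
eef_pos: [631.2, 4.3, 51.7]
wrist_force: [-0.8, -0.1, -1.5]
eef_pos: [631.4, 5.1, 51.7]
wrist_force: [-1.4, -1.2, -1.6]
eef_pos: [631.5, 5.7, 51.7]
wrist_force: [-1.5, -5.7, -1.5]
```

```bash
python3 -m creep '[[-1,[0.05,0,0],0],[-1,[0.05,0,0],0],[-1,[0.05,0,0],0]]'
```

```text
clock: 11.0
eef_pos: [631.5, 5.9, 51.7]
eef_rot: [-3.141, 0.001, 1.399]
wrist_force: [-0.8, -7.3, 0.0]
finger_gap: 19.7
finger_force: 58.0
```

```bash
python3 -m creep '[[-1,[0.05,0,0],0],[-1,[0.08,0,0],0],[-1,[0.08,0,0],0],[-1,[0.08,0,0],0]]'
```

```text
clock: 11.4
eef_pos: [631.6, 6.2, 51.7]
eef_rot: [-3.141, 0.002, 1.399]
wrist_force: [-2.5, -9.7, -0.0]
finger_gap: 19.4
finger_force: 58.0
```

```bash
python3 -m creep '[[-1,[0.04,0,0],0],[-1,[0.04,0,0],0],[-1,[0.04,0,0],0],[-1,[0.04,0,0],0]]'; python3 -m creep '[[-1,[-0.06,0,0],0],[-1,[-0.15,0,0],0],[-1,[-0.15,0,0],0]]'
```

```text
clock: 11.8
eef_pos: [631.6, 6.4, 51.7]
eef_rot: [-3.141, 0.002, 1.399]
wrist_force: [-1.6, -11.3, -0.8]
finger_gap: 19.6
finger_force: 58.0
clock: 12.1
eef_pos: [631.4, 5.7, 51.7]
eef_rot: [-3.141, 0.001, 1.399]
wrist_force: [-1.3, -6.0, -1.2]
finger_gap: 19.6
finger_force: 58.0
```

```bash
python3 -m creep '[[-1,[0,0,-0.2],0],[-1,[0,0,-0.5],0],[-1,[0,0,-0.9],0],[-1,[0,0,-1.4],0],[-1,[0,0,-2],0],[-1,[0,0,-2],0]]'
```

```text
clock: 12.7
eef_pos: [631.8, 6.3, 72.4]
eef_rot: [3.141, 0.0, 1.4]
wrist_force: [-1.5, -5.0, -4.2]
finger_gap: 19.0
finger_force: 58.0
```

```bash
python3 -m creep '[[-1,[-0.05,0,0],0],[-1,[-0.08,0,0],0],[-1,[-0.08,0,0],0]]'
```

```text
clock: 13.0
eef_pos: [631.5, 5.8, 71.7]
eef_rot: [3.141, -0.0, 1.4]
wrist_force: [-0.2, -2.2, -2.7]
finger_gap: 19.6
finger_force: 58.0
```

```bash
python3 -m creep '[[-1,[-0.04,0,-0.5],0],[-1,[-0.04,0,-1.1],0],[-1,[-0.04,0,-1.8],0],[-1,[-0.04,0,-2.5],0],[-1,[-0.04,0,-3.2],0],[-1,[-0.04,0,-3.8],0],[-1,[-0.04,0,-4.2],0],[-1,[-0.04,0,-4.2],0],[-1,[-0.04,0,-4.2],0],[-1,[-0.04,0,-4.2],0]]'; python3 - <<'E'
from prof import *
for n in("top","side"): cv2.imwrite(f"pics/{n}6.png",manip.camera(n)[:,:,::-1])
t=cv2.imread("pics/top6.png")[120:190,205:315]; s=cv2.imread("pics/side6.png")[150:250,175:305]
A=np.zeros((600,560,3),np.uint8); A[:280,:440]=cv2.resize(t,None,fx=4,fy=4,interpolation=2); A[282:582,:390]=cv2.resize(s,None,fx=3,fy=3,interpolation=2); cv2.imwrite("pics/c6.png",A)
E
```

```text
clock: 14.0
eef_pos: [631.2, 5.2, 113.3]
eef_rot: [-3.141, 0.0, 1.4]
wrist_force: [-0.2, -0.0, -3.3]
finger_gap: 19.6
finger_force: 58.0
```

View pics/c6.png

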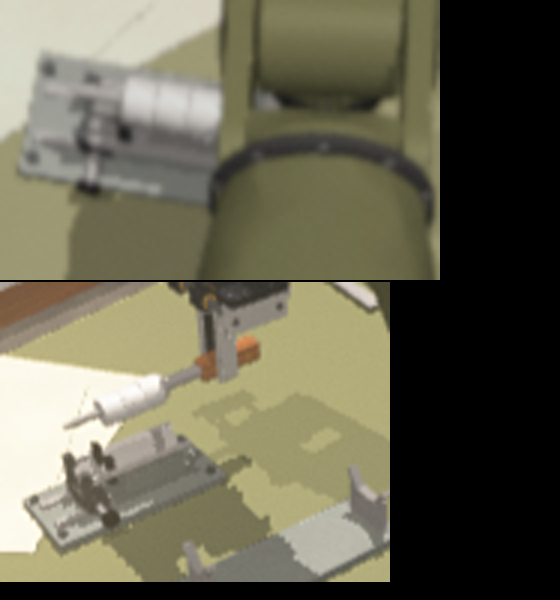

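All three collars are on the rod in the side view and the trough is empty. Checking numerically for sag or slip before returning.

```bash
python3 - <<'E'
from prof import *
yaw=1.40; P0=np.array([631.2,5.2,116.3])+70*np.array([np.cos(yaw),np.sin(yaw),0])
im=cv2.imread("pics/side6.png"); prof("side",im,P0,yaw,[-35,-25,-15,74,80,86,92],5); prof("side",im,P0,yaw,[10,30,50],16)
g=im.astype(float).min(2); u=np.array([np.cos(yaw),np.sin(yaw),0])
s=np.arange(-20,115,3.); uv=proj("side",P0+s[:,None]*u+[0,0,1])
print([(int(a),int(v)) for a,v in zip(s,map_coordinates(g,[uv[:,1],uv[:,0]],order=1))])
E
```

```text
side -35 w [ 0.58 -0.1   0.81] lo -4.0 hi 3.0 mid -0.5 wid 7.0
side -25 w [ 0.58 -0.1   0.81] lo -4.0 hi 3.5 mid -0.2 wid 7.5
side -15 w [ 0.58 -0.1   0.81] lo -5.0 hi 3.5 mid -0.8 wid 8.5
side 74 w [ 0.58 -0.1   0.81] lo -5.0 hi 7.0 mid 1.0 wid 12.0
side 80 w [ 0.58 -0.1   0.81] lo -3.0 hi 7.0 mid 2.0 wid 10.0
side 86 w [ 0.58 -0.1   0.81] lo -4.0 hi 1.0 mid -1.5 wid 5.0
side 92 w [ 0.58 -0.1   0.81] lo -4.0 hi 7.5 mid 1.8 wid 11.5
side 10 w [ 0.58 -0.1   0.81] lo -6.8 hi 12.2 mid 2.7 wid 19.0
side 30 w [ 0.58 -0.1   0.81] lo -6.8 hi 20.2 mid 6.7 wid 27.0
side 50 w [ 0.58 -0.1   0.81] lo -8.3 hi 7.7 mid -0.3 wid 16.0
[(-20, 133), (-17, 132), (-14, 134), (-11, 145), (-8, 166), (-5, 143), (-2, 166), (1, 221), (4, 243), (7, 242), (10, 241), (13, 239), (16, 238), (19, 235), (22, 237), (25, 247), (28, 246), (31, 246), (34, 246), (37, 241), (40, 233), (43, 234), (46, 248), (49, 249), (52, 249), (55, 246), (58, 246), (61, 245), (64, 214), (67, 156), (70, 150), (73, 195), (76, 234), (79, 232), (82, 235), (85, 235), (88, 200), (91, 224), (94, 231), (97, 231), (100, 234), (103, 235), (106, 236), (109, 237), (112, 237)]
```

```bash
python3 - <<'E'
from prof import *
yaw=1.40; P0=np.array([631.2,5.2,116.3])+70*np.array([np.cos(yaw),np.sin(yaw),0]); u=np.array([np.cos(yaw),np.sin(yaw),0])
for n in("side","top"):
    im=cv2.imread(f"pics/{n}6.png").astype(float); g=im.min(2)
    o=cam(n)[0]['origin']
    for s in(72,78,84,90,96,102):
        C=P0+s*u; d=(C-o); w=np.cross(u,d); w/=np.linalg.norm(w); w*=np.sign(w[2])
        t=np.arange(-16,16,2.); uv=proj(n,C+t[:,None]*w); print(n,s,map_coordinates(g,[uv[:,1],uv[:,0]],order=1).astype(int))
print(t)
E
```

```text
side 72 [205 196 176 152 138 150 174 177 181 185 194 213 231 235 234 233]
side 78 [238 233 210 176 144 155 178 208 227 237 239 238 236 233 227 225]
side 84 [238 239 232 184 153 145 179 211 232 236 233 229 226 230 234 236]
side 90 [237 237 215 168 147 153 180 200 215 220 232 234 235 235 236 236]
side 96 [236 236 200 159 135 156 183 208 225 234 235 235 235 235 235 235]
side 102 [229 226 219 183 155 167 195 223 232 236 236 236 235 235 234 234]
top 72 [ 83  93 107 116 118 122 133 149 158 163 165 163 156 150 145 145]
top 78 [ 99 112 124 131 131 131 139 151 162 161 159 156 154 150 146 145]
top 84 [117 117 129 133 132 130 137 150 157 158 150 146 143 140 144 147]
top 90 [ 97  94  93  96  97 108 126 149 157 151 134 108 103 112 128 141]
top 96 [124 111 102  98  99 107 128 147 157 150 134 120 114 121 130 139]
top 102 [129 119 116 117 123 133 145 152 155 155 150 148 148 148 148 149]
[-16. -14. -12. -10.  -8.  -6.  -4.  -2.   0.   2.   4.   6.   8.  10.
  12.  14.]
```

The rod has pivoted about 0.055 rad nose-down in the grip, but the collars are still snug (s≈0–65). Carrying it back gently with the grip at 60 N.

```bash
python3 -m creep '[[-1,[-0.1,-0.6,0],0],[-1,[-0.2,-1.8,0],-0.05],[-1,[-0.3,-3.6,0],-0.12],[-1,[-0.5,-5.6,0],-0.12],[-1,[-0.6,-7.7,0],-0.12],[-1,[-0.8,-9.8,0],-0.12],[-1,[-0.9,-11.9,0],-0.12],[-1,[-1.0,-13.9,0],-0.12],[-1,[-1.1,-15.8,0],-0.12],[-1,[-1.2,-17.4,0],-0.12],[-1,[-1.3,-18.5,0],-0.12],[-1,[-1.32,-19.08,0],-0.12]]' 60;  python3 -m creep '[[-1,[0,0,0],0],[-1,[0,0,0],0],[-1,[0,0,0],0]]'
python3 - <<'E'
from prof import *
st=manip.read_state(); print(st['eef_pos'],st['eef_rot'][2],st['moment'])
yaw=st['eef_rot'][2]; u=np.array([np.cos(yaw),np.sin(yaw),0]); P0=st['eef_pos']+[0,0,3]+70*u
for n in("side","top"):
    im=manip.camera(n)[:,:,::-1]; cv2.imwrite(f"pics/{n}7.png",im); g=im.astype(float)
    o=cam(n)[0]['origin']
    for s in(-30,72,78,84,90,96,102,106,110):
        C=P0+s*u; d=(C-o); w=np.cross(u,d); w/=np.linalg.norm(w); w*=np.sign(w[2])
        t=np.arange(-16,16,2.); uv=proj(n,C+t[:,None]*w); v=[map_coordinates(g[...,k],[uv[:,1],uv[:,0]],order=1) for k in(0,2)]; print(n,s,v[0].astype(int))
E
```

```text
clock: 15.3
eef_pos: [440.4, 24.7, 113.9]
eef_rot: [3.141, -0.0, 1.41]
wrist_force: [1.1, 1.0, -2.2]
finger_gap: 19.2
finger_force: 60.0
clock: 15.6
eef_pos: [441.6, 24.6, 113.7]
eef_rot: [3.141, -0.0, 1.41]
wrist_force: [0.5, -0.3, -3.0]
finger_gap: 19.6
finger_force: 60.0
[441.56178554  24.58171894 113.68099627] 1.409875345043547 [-0.23041957 -0.02710981  0.01277282]
side -30 [127 127 127 119 115 117 127 134 137 132 127 124 125 126 126 127]
side 72 [134 134 130 122 123 143 173 187 166 147 137 136 134 124 103  95]
side 78 [128 127 123 119 123 151 178 193 162 138 128 128 120 103  91  93]
side 84 [127 127 123 118 126 153 180 190 158 137 128 128 119 102  90  93]
side 90 [128 128 124 119 126 154 181 187 156 136 129 129 128 116 100  97]
side 96 [127 126 122 119 128 154 181 182 152 134 128 128 127 111  94  93]
side 102 [128 128 127 122 128 157 185 181 149 130 128 128 126 107  92  90]
side 106 [127 127 125 117 127 159 191 161 137 128 129 129 122 106  95  94]
side 110 [127 128 127 125 125 137 138 133 128 127 128 130 129 117 101  95]
top -30 [47 51 54 57 58 61 63 65 66 68 69 70 72 73 75 78]
top 72 [ 76  82  90  99 103 113 126 144 154 151 142 132 133 138 144 146]
top 78 [ 93  96 108 119 126 128 135 145 153 150 137 126 119 121 127 134]
top 84 [100 103 116 128 131 131 133 146 154 154 143 131 126 127 131 138]
top 90 [100  98  96  96  98 110 127 144 155 152 143 133 129 126 124 123]
top 96 [109 108 107 106 107 111 126 140 150 149 134 121 112 110 111 111]
top 102 [111 111 110 110 110 113 120 134 138 133 120 113 111 111 111 111]
top 106 [110 110 110 110 109 108 111 119 124 119 113 110 110 110 110 110]
top 110 [110 110 110 110 110 110 110 111 112 112 111 111 111 111 111 110]
```

```bash
python3 -m creep '[[-1,[0,-0.07,0.5],0],[-1,[0,-0.07,1.3],0],[-1,[0,-0.07,2.2],0],[-1,[0,-0.07,3.1],0],[-1,[0,-0.07,3.9],0],[-1,[0,-0.07,4.4],0],[-1,[0,-0.07,4.7],0],[-1,[0,-0.07,4.8],0],[-1,[0,-0.07,4.8],0],[-1,[0,-0.07,4.8],0]]'
```

```text
clock: 16.7
eef_pos: [440.6, 24.8, 65.9]
eef_rot: [3.141, -0.0, 1.41]
wrist_force: [-0.2, 0.3, -2.3]
finger_gap: 19.7
finger_force: 60.0
```

```bash
python3 -m creep '[[-1,[0,0,0.15],0],[-1,[0,0,0.3],0],[-1,[0,0,0.45],0],[-1,[0,0,0.6],0],[-1,[0,0,0.6],0]]'
```

```text
clock: 17.2
eef_pos: [440.3, 24.8, 59.4]
eef_rot: [-3.141, 0.0, 1.41]
wrist_force: [0.5, 0.2, -2.3]
finger_gap: 19.3
finger_force: 60.0
```

```bash
python3 -m creep '[[-1,[0,0,0.15],0],[-1,[0,0,0.3],0],[-1,[0,0,0.4],0],[-1,[0,0,0.4],0]]'
```

```text
clock: 17.6
eef_pos: [440.6, 24.7, 55.8]
eef_rot: [3.141, -0.0, 1.41]
wrist_force: [0.2, -3.2, 1.4]
finger_gap: 19.4
finger_force: 60.0
```

```bash
python3 -m creep '[[-1,[0,0,0.1],0],[-1,[0,0,0.2],0],[-1,[0,0,0.2],0],[-1,[0,0,0.2],0]]'
```

```text
clock: 18.0
eef_pos: [440.5, 24.7, 53.8]
eef_rot: [3.141, 0.0, 1.41]
wrist_force: [-1.0, -4.2, 3.9]
finger_gap: 19.6
finger_force: 60.0
```

```bash
python3 -m creep '[[-1,[0,0,0.1],0],[-1,[0,0,0.15],0],[-1,[0,0,0.15],0],[-1,[0,0,0.15],0]]'; python3 - <<'E'
from prof import *
st=manip.read_state(); print(st['eef_pos'],st['eef_rot'][2],st['moment'])
yaw=st['eef_rot'][2]; u=np.array([np.cos(yaw),np.sin(yaw),0]); P0=np.array([452.2,93.8,55])
n="side"; im=manip.camera(n)[:,:,::-1]; cv2.imwrite("pics/side8.png",im)
for nm,g in(("now",im.astype(float)),("orig",cv2.imread("pics/side0.png").astype(float))):
    o=cam(n)[0]['origin']
    for s in(-30,72,78,98,102,106,110):
        C=P0+s*u; d=(C-o); w=np.cross(u,d); w/=np.linalg.norm(w); w*=np.sign(w[2])
        t=np.arange(-16,16,2.); uv=proj(n,C+t[:,None]*w); print(nm,s,map_coordinates(g[...,0],[uv[:,1],uv[:,0]],order=1).astype(int))
E
```

```text
clock: 18.4
eef_pos: [440.4, 24.8, 52.2]
eef_rot: [-3.142, -0.0, 1.41]
wrist_force: [-0.5, -3.6, 2.9]
finger_gap: 19.3
finger_force: 60.0
[440.43196631  24.78411589  52.18073804] 1.4099409268220389 [-0.07692527 -0.06923146 -0.06898605]
now -30 [116 119 119 117 114 116 123 132 134 135 134 123 114 112 113 111]
now 72 [164 159 155 149 140 124 135 156 186 181 161 137 131 129 128 127]
now 78 [170 168 165 171 172 161 149 160 180 176 155 132 126 127 128 128]
now 98 [103 102 102 102 103 104 125 154 183 169 144 123 124 125 125 125]
now 102 [105 106 108 110 115 124 128 159 171 159 133 126 126 127 127 127]
now 106 [137 144 154 168 167 147 137 141 153 140 130 128 128 128 128 128]
now 110 [170 170 171 172 172 167 141 131 128 128 127 126 127 128 129 129]
orig -30 [151 150 149 137 118 112 124 146 165 172 157 133 115 109 109 110]
orig 72 [150 150 150 147 137 117 118 133 157 152 135 113 110 109 109 109]
orig 78 [147 144 143 147 148 138 126 136 154 153 137 117 112 109 109 109]
orig 98 [ 88  88  85  88  89  89 105 129 158 161 135 106 106 107 106 106]
orig 102 [ 89  91  94  96  97 105 108 133 148 140 114 108 108 108 109 110]
orig 106 [117 124 133 145 143 127 115 116 133 125 114 110 109 109 110 109]
orig 110 [147 147 148 148 148 144 122 112 110 111 110 109 111 109 109 109]
```

The shaft profile matches the original seating. Releasing and withdrawing.

```bash
python3 -m creep '[[-0.5,[0,0,0],0],[-0.4,[0,0,0],0],[-0.2,[0,0,0],0],[0.1,[0,0,0],0],[0.2,[0,0,0],0],[0.2,[0,0,0],0]]' 10; python3 -m creep '[[0.2,[0,0,-1.5],0],[0.2,[0,0,-4],0],[0.2,[0,0,-7],0],[0.2,[0,0,-10],0],[0.2,[0,0,-13],0],[0.2,[0,0,-13],0],[0.2,[-5,0,-13],0],[0.2,[-10,0,-13],0],[0.2,[-15,0,-13],0],[0.2,[-20,0,-13],0],[0.2,[-20,0,-13],0]]'
python3 - <<'E'
from prof import *
yaw=1.41; u=np.array([np.cos(yaw),np.sin(yaw),0]); P0=np.array([452.2,93.8,55])
for n in("side","top"):
    im=manip.camera(n)[:,:,::-1]; cv2.imwrite(f"pics/{n}9.png",im)
    for nm,g in(("now",im.astype(float)),("orig",cv2.imread(f"pics/{n}0.png").astype(float))):
        o=cam(n)[0]['origin']
        for s in(-80,-25,74,80,100,106):
            C=P0+s*u; d=(C-o); w=np.cross(u,d); w/=np.linalg.norm(w); w*=np.sign(w[2])
            t=np.arange(-16,16,2.); uv=proj(n,C+t[:,None]*w); print(n,nm,s,map_coordinates(g[...,0],[uv[:,1],uv[:,0]],order=1).astype(int))
    g=im.astype(float).min(2); s=np.arange(-60,112,3.); uv=proj(n,P0+s[:,None]*u+[0,0,4]); print([(int(a),int(v)) for a,v in zip(s,map_coordinates(g,[uv[:,1],uv[:,0]],order=1))])
for n in("side","top"):
    r=cv2.imread(f"pics/{n}9.png").astype(int); m=(r[...,2]>130)&(r[...,2]-r[...,0]>70)
    m=m[205:245,260:320] if n=="top" else m[195:245,265:325]; off=(260,205) if n=="top" else (265,195)
    r0=cv2.imread(f"pics/{n}0.png").astype(int); m0=(r0[...,2]>130)&(r0[...,2]-r0[...,0]>70); m0=m0[off[1]:off[1]+m.shape[0],off[0]:off[0]+m.shape[1]]
    print(n,"handle",fit(m,off)[:3],"was",fit(m0,off)[:3])
E
```

```text
clock: 19.05
eef_pos: [440.4, 24.8, 52.2]
eef_rot: [-3.142, -0.0, 1.41]
wrist_force: [-0.2, -0.3, -0.3]
finger_gap: 55.1
finger_force: 0.0
clock: 20.15
eef_pos: [407.1, -177.0, 181.4]
eef_rot: [-3.141, 0.0, 1.404]
wrist_force: [-0.8, -0.8, -0.7]
finger_gap: 56.1
finger_force: 0.0
side now -80 [ 84  67  58  55  57  56  57  66  75  83  87  90  93  99 108 115]
side now -25 [164 166 166 157 138 119 134 155 180 190 184 155 132 120 119 119]
side now 74 [164 162 155 149 149 137 136 149 173 174 150 131 122 122 121 121]
side now 80 [148 149 144 150 162 150 142 149 172 170 148 127 121 120 120 121]
side now 100 [ 98  97  98  99 101 101 115 144 177 175 140 120 117 119 119 119]
side now 106 [128 135 147 159 157 140 129 131 138 124 120 118 120 121 120 120]
side orig -80 [ 79  63  55  52  50  50  52  62  72  80  81  83  84  86  94 103]
side orig -25 [151 150 146 133 119 109 125 145 167 172 158 130 115 109 110 109]
side orig 74 [150 149 146 143 145 129 124 134 156 158 136 117 109 108 108 109]
side orig 80 [133 135 132 138 148 135 127 133 155 157 143 119 111 110 110 110]
side orig 100 [ 87  89  89  9
[... 2149 characters left out ...]
4, 210), (57, 209), (60, 208), (63, 206), (66, 196), (69, 167), (72, 152), (75, 155), (78, 156), (81, 157), (84, 156), (87, 155), (90, 156), (93, 155), (96, 154), (99, 151), (102, 145), (105, 141), (108, 128), (111, 114)]
side handle (array([290.61344538, 217.57142857]), array([280.62485803, 222.0508424 ]), array([300.60203272, 213.09201475])) was (array([290.58119658, 217.69230769]), array([280.68190998, 222.04505567]), array([300.48048318, 213.33955972]))
top handle (array([283.07594937, 225.40506329]), array([270.99974734, 223.51325157]), array([295.15215139, 227.29687501])) was (array([282.81012658, 225.55696203]), array([270.84282516, 223.53643879]), array([294.777428  , 227.57748526]))
```

The rod lies where it started (handle within 0.3 px in both views), the three collars are snug at s≈0–66, and the gripper is clear.

```bash
python3 -m creep '[[0.2,[0,0,0],0],[0.2,[0,0,0],0],[0.2,[0,0,0],0]]'; python3 -c "
from cell import manip
print(manip.sign_off())"
```

```text
clock: 20.55
eef_pos: [408.7, -171.7, 182.2]
eef_rot: [3.142, -0.0, 1.412]
wrist_force: [0.5, 0.0, 0.2]
finger_gap: 56.3
finger_force: 0.0
the job is handed in; nothing more can be done
None
```

I handed the job in at 20.6 s: the loaded rod lies back in its cradle the same way round with all three collars snug on it, the stop was leaned on with about 11 N, and the gripper is clear; sign-off returned no verdict.

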